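Put away machined parts in a sliding tray and scan them into the bay

ROBOT

A 6-joint arm with a two-finger parallel gripper is mounted at the origin on the work surface. World frame = base frame: x ahead of the robot, y to its left, z up, the work surface at z = 0. Lengths are in m, angles in rad, forces in N, time in s.
With the tool pointing down it reaches from about 0.325 to 0.775 m from the base axis. Payload 5.5 kg.
Tool frame: the origin (TCP) lies between the finger pads; the fingertips stand 8 mm ahead of it and the grasp point (between the pads) lies 11 mm behind it (tcp_to_tips is the distance from the TCP to the fingertips, in m); z points along the fingers, y is the line along which they close (so a half turn about z gives the same grasp; the last joint's range is limited). The gripper opens to 88 mm and grips with 3 to 60 N. Pads are 20 mm wide; open, the fingers measure 115 mm over their backs; the gripper's body (75 mm by 178 mm) begins 61 mm behind the grasp point.
Start: joints at [-1.297, 0.091, 1.231, -0, 1.82, -0.057], TCP at [0.195, -0.567, 0.231] pointing down, gripper open.
Joint ranges: [-2.87, 2.87], [-0.86, 2.18], [0.17, 2.46], [-1.51, 4.65], [0.06, 2.69], [-2.65, 2.65]. Speed limits (rad/s): [2.57, 2.57, 3.01, 3.14, 3.14, 3.14].

INTERFACE

Orientations are given as a unit quaternion [w, x, y, z].
In Python, from bench import * gives the robot as it stands. Calls block until the motion is done:
- move_to(position, orientation): joint-space move of the TCP to a pose.
- move_l(position, speed=0.15, orientation=None): straight line of the TCP; orientation=None keeps the orientation; speed is the mean speed in m/s.
- movej(angles): joint-space move.
- gripper_open() and close(): open the fingers fully, or close them until they stop; the grip force is fixed at half the most.
- hold(seconds).
- inverse_kinematics(position, orientation): joint angles nearest the present ones, or None.
- state(): the state.
- get_image(name): name is "scene" or "top" or "wrist"; returns a dict with "frame" (480x640x3 uint8, blue, green, red), "depth" (480x640 float32, m along the optical axis (not along the pixel's ray), 0 where there is no reading), "camera_matrix" (3x3 intrinsics, pixels), "k1" (the pictures are not rectified: a ray, as slopes to the right and down, at radius r is drawn at 1 + k1 r^2 times it, then the intrinsics apply), "view" (4x4, takes a point from world to camera coordinates). Camera axes: x right, y up, looking along -z (the intrinsics and any distortion apply to the point x, -y, -z); pixel columns grow to the right and rows downward; lengths in m; the calibration is good to about 2 mm. A picture is of the moment at which its call begins.
A pose or a line that the arm cannot do raises IKError and nothing moves.
- job_done(): hands the job in; it is judged then, once.
The state is a dict: "time": time; "joint_pos": joint angles; "dq": joint speeds; "joint_torque": joint torques, N m; "ee_pos": TCP position; "ee_rot": TCP orientation; "ft_force": force on the tool from outside, world axes, zero at the start; "moment": the same for the moment, N m; "finger_gap": finger opening in m; "finger_force": force on a finger pad.
Only numpy, scipy, OpenCV 4.12 (cv2) and the standard library are available. Lean on these libraries where they do the work, as an engineer would, in place of code of your own. Each camera call takes 0.05 s, during which the arm holds its last target. There are 200 camera calls.

TASK

Put this batch away: first lift the timber offcut out of the red tray and put it in the plywood offcut box, then stand every machined part from the bench on its base in the tray and slide the tray gently, fully home under the low shelf. Then take the hand scanner and aim it square-on from about 10 cm, held still for a second, first at the code card on the front of the tray and after that at the code card on top of the shelf, and lay the scanner back flat and lengthwise on its black dock. Leave the wrench and the blue bottle alone.

Things in the scene. Friction and masses are not known exactly. Their poses are not given: they have to be found in the camera images.
- bay: Fixed bay: dark steel base 420 x 250 x 8 mm with rails and a low white shelf (orange edge) on blue side plates. x axis: the tray's travel, away from the robot. Origin on the bench under the tray's centre when fully out. Shelf at x 120 to 305, y -145 to 145 mm, underside 112, top 120 (orange edge 132) mm above the bench; the timber is too tall to pass under.
- tray (a joint): Slide of the red tray along the bay's +x, in m: 0 fully out (towards the robot), 0.17 fully home under the shelf. About 3 N friction; no spring. At the start between 0 and 0.03.
- tray_floor (a point): Centre of the tray's inner floor (14 mm above the bench), on its surface; x along the bay's +x, y across, z up. Open red tray, inside 182 x 220 mm (x, y), walls 4 mm thick, their rim 29 mm above the floor.
- tray_handle (a point): Top centre of the tray's upright black handle plate, 12 mm thick (x of the tray) x 60 mm wide (y) and 62 mm tall, at tray_floor x -142, y +55 mm; its top is 74 mm above the bench, 41 mm clear of the tray's front wall. Can be pinched from above across its thickness; axes as tray_floor.
- tray_tag (a point): Centre of the 60 mm square white code card on the tray's front, at tray_floor x -128, y -55, about 57 mm above the bench. z axis: outward normal of the card, 45 degrees up and towards the robot (tray -x). It travels with the tray.
- sign: Fixed small steel stand on top of the shelf, base 60 x 60 mm, turned at random about the vertical; origin under its base.
- bay_tag (a point): Centre of the 60 mm square white code card on the stand, 39 mm above the shelf top. z axis: outward normal of the card, 45 degrees up.
- scanner: Loose grey hand scanner, 280 g. Straight handle 150 x 36 x 34 mm (x -95 to 55, y +-18, z 0 to 34 mm), then a raised head, 50 mm wide, at x 43 to 107, z 13 to 77 mm, that looks forward and down at 45 degrees. Origin on the underside of the handle, x towards the head, z up as it lies on the dock; mass centre near x +20 mm.
- scanner_window (a point): Centre of the scanner's window, at scanner x +93.4, y 0, z +26.6 mm. z axis: the beam direction, forward (scanner +x) and 45 degrees down.
- scanner_spot (a point): Point on the beam 100 mm in front of the window, at scanner x +164.1, y 0, z -44.1 mm; z axis along the beam. A card is read when this point is on it and the beam is square to it.
- dock: Fixed black charging dock, a flat pad 240 x 90 x 5 mm (x, y, z) with a 22 mm high lip across its -x end (x -120 to -128 mm). Origin under its centre. The scanner lies on it lengthwise, origins in line, head towards +x at the start.
- offcut_box: Fixed open plywood box, outside 210 x 115 x 40 mm (x, y, z), wall and floor 5 mm. Origin under its centre.
- timber: Loose timber offcut, 45 x 140 x 110 mm (x, y, z), 0.4 kg, standing in the tray across it. Origin at the centre of its underside.
- timber_mid (a point): Centre of the timber offcut, 55 mm above its underside.
- bearing: Machined part (may be absent): dark steel bearing block, base 110 x 40 x 14 mm with a round housing 54 mm across and 36 mm wide (y), its top 60 mm high. Origin under the base, x along its length. Grip the housing across y.
- hub: Machined part (may be absent): aluminium hub, base 70 x 50 x 14 mm (x, y) with an upright boss 40 mm in diameter from 14 to 54 mm height. Origin under the base.
- clevis: Machined part (may be absent): steel clevis, base 90 x 40 x 14 mm with two upright cheeks 50 mm long (x), outside 40 mm apart across y, up to 54 mm height. Origin under the base. Grip across y over both cheeks.
- wrench: Bystander: loose steel wrench lying on the bench; leave it alone.
- oil_bottle: Bystander: loose blue bottle with red cap, 48 mm across, 110 mm high; leave it alone.
Not all that is in view belongs to the job. Leave any purple look-alike of the hub alone.

How it is judged:
On the way, in this order (a step that is already met when the one before it is completed fails the run):
1. the timber offcut is in the offcut box (x of timber_mid in the frame of offcut_box between -0.1 and 0.1 m and y of timber_mid in the frame of offcut_box between -0.052 and 0.052 m and z of timber_mid in the frame of offcut_box below 0.08 m and linear speed of timber below 0.03 m/s), for 0.2 s.
2. every machined part stands in the tray, let go (x of bearing in the frame of tray_floor between -0.091 and 0.091 m and y of bearing in the frame of tray_floor between -0.11 and 0.11 m and z of bearing in the frame of tray_floor between -0.01 and 0.012 m and angle between each of bearing, hub, clevis's own z axis and vertical below 0.25 rad and linear speed of each of bearing, hub, clevis below 0.03 m/s and contact force between the fingers and bearing below 0.2 N and x of hub in the frame of tray_floor between -0.091 and 0.091 m and y of hub in the frame of tray_floor between -0.11 and 0.11 m and z of hub in the frame of tray_floor between -0.01 and 0.012 m and contact force between the fingers and hub below 0.2 N and x of clevis in the frame of tray_floor between -0.091 and 0.091 m and y of clevis in the frame of tray_floor between -0.11 and 0.11 m and z of clevis in the frame of tray_floor between -0.01 and 0.012 m and contact force between the fingers and clevis below 0.2 N), for 0.2 s.
3. the tray, with the parts, is fully home (all of step 2 and value of joint tray above 0.163 m), for 0.3 s.
4. the held scanner is aimed at the tray's card and kept still (value of joint tray above 0.163 m and distance between scanner_spot and tray_tag below 0.025 m and angle between the z axis of scanner_spot and the z axis of tray_tag, either way round below 0.3 rad and z of scanner_window in the frame of tray_tag above 0.05 m and linear speed of scanner below 0.03 m/s and angular speed of scanner below 0.3 rad/s and contact force between the fingers and scanner above 1 N), for 0.6 s.
5. the held scanner is aimed at the card on the shelf and kept still (value of joint tray above 0.163 m and distance between scanner_spot and bay_tag below 0.025 m and angle between the z axis of scanner_spot and the z axis of bay_tag, either way round below 0.3 rad and z of scanner_window in the frame of bay_tag above 0.05 m and linear speed of scanner below 0.03 m/s and angular speed of scanner below 0.3 rad/s and contact force between the fingers and scanner above 1 N), for 0.6 s.
At the end, for the whole second after the job is handed in: Timber in the offcut box; every part present stands on its base on the tray floor; tray home within 7 mm; scanner flat on its dock, within 40 mm along, 30 mm across and 17 degrees; all at rest. (Each scan: aim within 25 mm of the card centre, 17 degrees of square, still for 0.6 s.) (all of step 1 and all of step 3 and x of scanner in the frame of dock between -0.04 and 0.04 m and y of scanner in the frame of dock between -0.03 and 0.03 m and z of scanner in the frame of dock below 0.012 m and angle between scanner's own z axis and vertical below 0.15 rad and angle between the x axis of scanner and the x axis of dock, either way round below 0.3 rad and linear speed of scanner below 0.03 m/s); the robot touches nothing.
It fails at once if the wrench is moved by more than 30 mm (distance of wrench from where it was at the start of the episode above 0.03 m).
It fails at once if the blue bottle is moved by more than 30 mm (distance of oil_bottle from where it was at the start of the episode above 0.03 m).
It fails at once if the tray is slammed (faster than 0.4 m/s) (velocity of joint tray above 0.4 m/s).
Of bearing, hub, clevis only 2 to 3 are there at a start; the rules pass over those that are not, and their reading is None.
At some moment in a run one of bearing, hub, clevis may be knocked a few centimetres aside while the robot is not near it.
It also fails if it takes over 210 s, if anything falls off the work surface, if the arm or the gripper's body presses on something with over 40 N, if the wrist force passes 120 N, or if a joint passes its speed limit or range.

## Working session

There is one attempt and no reset: what is moved stays moved. The work goes in short steps, each a Python script; the robot and the scene stay as the last script left them, time stands still between calls to the robot, and variables do not carry over. Pictures are saved under pics/ and viewed, at most 14 in all, crops included, and the job is handed in when it is done.

```bash
ls; mkdir -p pics; cat > h.py <<'E'
from bench import *
import numpy as np, cv2
from scipy.spatial.transform import Rotation as R
def snap(name, fn=None):
    im=get_image(name)
    if fn: cv2.imwrite('pics/'+fn+'.png',im['frame']); np.savez('pics/'+fn+'.npz',**im)
    return im
def load(fn): return dict(np.load('pics/'+fn+'.npz'))
def cloud(im):
    """world xyz for each pixel (480,640,3), nan where no depth"""
    K=im['camera_matrix']; k1=float(im['k1'])
    v,u=np.mgrid[0:480,0:640].astype(float)
    p=cv2.undistortPoints(np.stack([u.ravel(),v.ravel()],1)[:,None],K,np.array([k1,0,0,0.])).reshape(480,640,2)
    d=im['depth'].astype(float); d[d==0]=np.nan
    c=np.stack([p[...,0]*d,-p[...,1]*d,-d,np.ones_like(d)],-1)
    return (c@np.linalg.inv(im['view']).T)[...,:3]
def project(im,P):
    c=np.c_[np.atleast_2d(P),np.ones(len(np.atleast_2d(P)))]@im['view'].T
    s=np.stack([c[:,0]/-c[:,2],-c[:,1]/-c[:,2]],1); r2=(s**2).sum(1,keepdims=True)
    s=s*(1+im['k1']*r2); K=im['camera_matrix']
    return s@K[:2,:2].T+K[:2,2]
def down(yaw):
    """tool z down, tool y (closing) along world direction yaw"""
    y=np.array([np.cos(yaw),np.sin(yaw),0]); z=np.array([0,0,-1.]); x=np.cross(y,z)
    return quat(np.stack([x,y,z],1))
def quat(M): q=R.from_matrix(M).as_quat(); return [float(q[3]),*map(float,q[:3])]
E
python3 - <<'E'
from h import *
for n in("scene","top"): snap(n,n+'0')
s=state(); print(s)
im=load('top0'); print(im['view'],im['camera_matrix'],im['k1'])
E
```

```text
pics
{'time': 0.1, 'joint_pos': array([-1.29668710e+00,  9.17545644e-02,  1.23176711e+00, -5.81928325e-06,
        1.81979598e+00, -5.67455289e-02]), 'dq': array([ 0.00010778, -0.00086618, -0.00153813,  0.00151577,  0.00131709,
       -0.0015236 ]), 'joint_torque': array([ 2.55924038e-03, -4.47857130e+01, -4.07569706e+01,  7.00639235e-02,
        2.83917988e-02, -1.02249962e-04]), 'ee_pos': array([ 0.19481246, -0.56722324,  0.22963638]), 'ee_rot': array([-8.57103242e-04,  9.86347818e-01,  1.64673124e-01, -9.63573316e-05]), 'ft_force': array([ 0.1962249 , -0.13766688, -0.27593251]), 'moment': array([-0.00606367,  0.0430301 , -0.01453084]), 'finger_force': 0.0, 'finger_gap': 0.08777179408891168}
[[ 2.27460565e-02 -9.99740882e-01  8.86090515e-04 -4.29554234e-02]
 [ 9.85502762e-01  2.25711473e-02  1.68151269e-01 -5.83578213e-01]
 [-1.68127698e-01 -2.95153361e-03  9.85760805e-01 -1.46866218e+00]
 [ 0.00000000e+00  0.00000000e+00  0.00000000e+00  1.00000000e+00]] [[512.71302154   0.         317.14931615]
 [  0.         512.71302154 243.10561278]
 [  0.           0.           1.        ]] 0.0038966248058384598
```

View pics/top0.png

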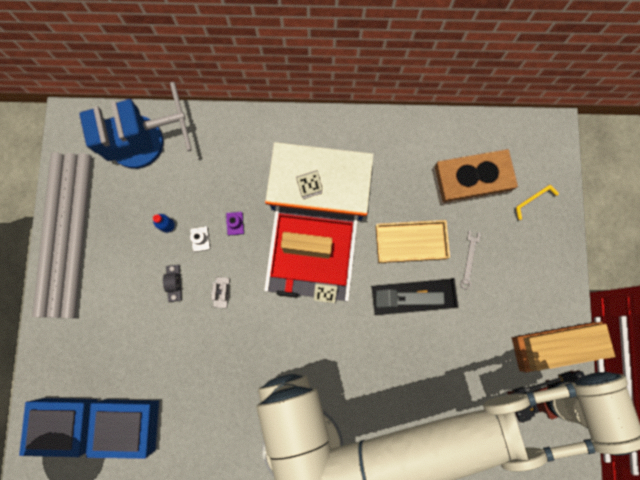

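View pics/scene0.png

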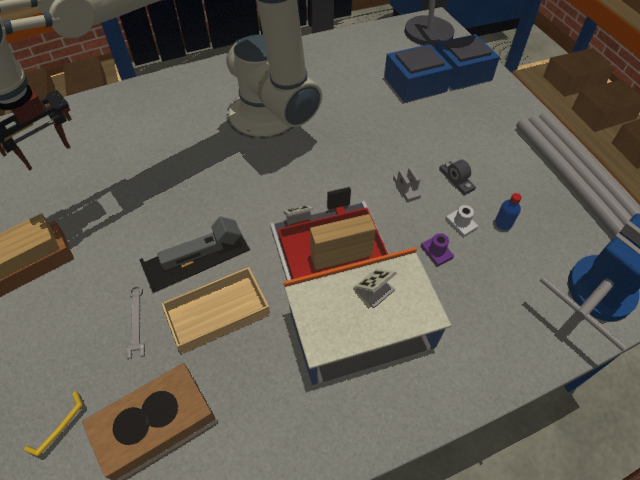

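The top view shows: bearing (172,283), clevis (221,292), aluminium hub (200,238), its purple look-alike (235,222), bottle (162,222), tray with timber (306,244), plywood box (412,242), scanner on its dock (412,297), wrench (470,260), shelf card (310,183). The brown box at (476,175) and the wooden blocks at (565,345) are clutter. The plywood box at (412,242) fits offcut_box: it is open, light and shallow.

```bash
python3 - <<'E'
from h import *
im=load('top0'); f=im['frame']
a=cv2.resize(f[200:310,140:260],None,fx=3.3,fy=3.3,interpolation=cv2.INTER_CUBIC)
b=cv2.resize(f[140:310,258:468],None,fx=1.9,fy=1.9,interpolation=cv2.INTER_CUBIC)
h=max(a.shape[0],b.shape[0]); pad=lambda x:np.pad(x,((0,h-x.shape[0]),(0,0),(0,0)))
m=np.hstack([pad(a),pad(b)]);print(m.shape);cv2.imwrite('pics/crop1.png',m)
P=cloud(im)
print('bench z',np.nanmedian(P[320:350,100:240,2]))
def rect(name,u0,v0,u1,v1,zlo,zhi):
    q=P[v0:v1,u0:u1].reshape(-1,3); q=q[(q[:,2]>zlo)&(q[:,2]<zhi)]
    if len(q)<5: print(name,len(q));return
    (c,s,an)=cv2.minAreaRect(q[:,:2].astype(np.float32)*1000)
    print(name,len(q),'c',np.round(c,1),'size',np.round(s,1),'ang',round(an,1),'mean',np.round(q.mean(0)*1000,1),'zmax',round(q[:,2].max()*1000,1))
rect('bearing all',155,258,190,308,.007,.09); rect('bearing top',155,258,190,308,.03,.09)
rect('clevis all',207,270,236,312,.007,.09); rect('clevis top',207,270,236,312,.04,.09)
rect('hub all',186,224,214,255,.007,.09); rect('hub top',186,224,214,255,.04,.09)
rect('purple',222,208,248,238,.007,.09)
rect('bottle',148,208,178,236,.01,.15)
rect('timber',270,225,345,262,.105,.15)
rect('box',370,215,455,268,.03,.06);rect('box all',370,215,455,268,.01,.06)
rect('dock all',365,275,465,318,.003,.1); rect('scanner handle',365,275,465,318,.030,.045); rect('head',365,275,465,318,.05,.1)
rect('shelf',262,140,378,217,.11,.128)
rect('tray+',262,215,360,303,.02,.085)
rect('tag tray',312,280,340,303,.03,.09)
rect('handle',280,275,300,300,.06,.09)
rect('sign',295,165,328,202,.128,.2)
E
```

```text
(363, 795, 3)
bench z 5.820002436340843e-05
bearing all 595 c [463.9 402.6] size [140.2 101.1] ang 2.9 mean [457.9 395.4  31.9] zmax 68.5
bearing top 272 c [459.3 397. ] size [53.6 39.3] ang 7.2 mean [457.6 395.1  52.5] zmax 68.5
clevis all 466 c [445.5 255. ] size [117.3  72.1] ang 3.6 mean [435.3 252.1  29.6] zmax 63.1
clevis top 172 c [434.3 253.3] size [40.9 49.1] ang 87.7 mean [434.5 252.5  51.7] zmax 63.1
hub all 399 c [596.7 329.6] size [87.9 80.4] ang 82.0 mean [592.3 322.7  29.7] zmax 63.5
hub top 149 c [594.1 325.6] size [38.8 37.5] ang 89.6 mean [594.  325.3  53.6] zmax 63.5
purple 390 c [654.2 218.2] size [85.3 62.7] ang 6.2 mean [643.3 220.2  30.1] zmax 62.3
bottle 308 c [643.5 421.3] size [39.7 69.5] ang 63.3 mean [630.6 422.7  70.8] zmax 116.7
timber 821 c [572.3   0.6] size [140.   46.4] ang 83.9 mean [5.710e+02 5.000e-01 1.231e+02] zmax 132.2
box 451 c [ 599.8 -315. ] size [116.1 211.5] ang 4.3 mean [ 599.9 -318.7   39.7] zmax 51.8
box all 976 c [ 600.1 -319.5] size [138.6 224.6] ang 1.5 mean [ 601.3 -320.8   26.7] zmax 51.8
dock all 2790 c [ 438.5 -325.8] size [125.7 301.2] ang 1.3 mean [ 436.3 -324.1   22.1] zmax 88.1
scanner handle 514 c [ 430.1 -356.2] size [ 36.8 174.2] ang 3.4 mean [ 428.1 -335.7   39.6] zmax 45.0
head 366 c [ 425.2 -235.4] size [50.  58.9] ang 1.7 mean [ 424.4 -234.1   67.4] zmax 88.1
shelf 5479 c [761.3 -32.8] size [290.1 188.5] ang 84.4 mean [763.5 -35.6 120.9] zmax 128.0
tray+ 1446 c [551.1 -15.1] size [252.9 265.2] ang 83.7 mean [521.6 -18.6  46.3] zmax 84.4
tag tray 447 c [443. -54.] size [80.2 58.9] ang 84.2 mean [441.3 -56.5  58.9] zmax 87.4
handle 79 c [431.5  49.5] size [49.8 12.8] ang 84.5 mean [431.   50.3  73.5] zmax 82.9
sign 503 c [734.8 -11.7] size [55.7 78.7] ang 18.1 mean [733.2  -4.2 160.2] zmax 189.2
```

View pics/crop1.png

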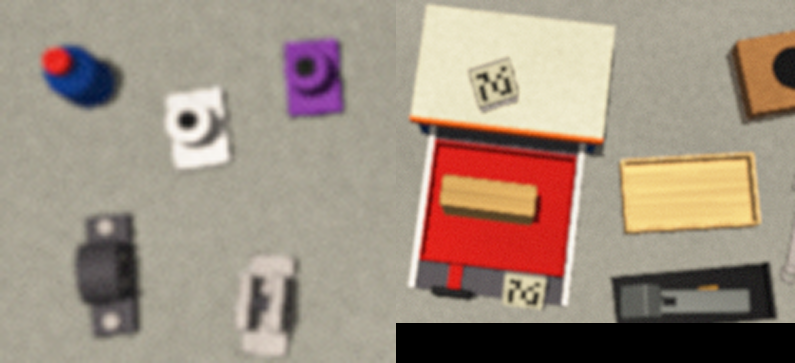

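The crop confirms it: the bare aluminium hub is at left-crop (195,125) and the purple one at (313,78) is left alone. Next I take wrist views for precision.

```bash
cat >> h.py <<'E'
def plane(q):
    for _ in range(4):
        c=q.mean(0); n=np.linalg.svd(q-c)[2][2]; n*=np.sign(n[2]); d=(q-c)@n
        q=q[abs(d)<max(2*d.std(),.003)]
    return c,n
E
python3 - <<'E'
from h import *
for fn in('top0','scene0'):
    im=load(fn);P=cloud(im).reshape(-1,3)
    def sel(x0,x1,y0,y1,z0,z1): return P[(P[:,0]>x0)&(P[:,0]<x1)&(P[:,1]>y0)&(P[:,1]<y1)&(P[:,2]>z0)&(P[:,2]<z1)]
    c,n=plane(sel(.68,.79,-.06,.05,.142,.19)); print(fn,'sign',c,n,np.degrees(np.arctan2(n[1],n[0])))
    c,n=plane(sel(.40,.475,-.09,-.02,.04,.09)); print(fn,'tag',c,n)
move_to([.52,0.0,.42],down(np.pi/2)); snap('wrist','w_tray')
move_to([.46,.30,.42],down(np.pi/2)); snap('wrist','w_parts')
print(state()['time'])
cv2.imwrite('pics/w1.png',np.hstack([cv2.resize(load(f)['frame'],(400,300)) for f in('w_tray','w_parts')]))
E
```

```text
top0 sign [ 0.73638024 -0.00361812  0.16421696] [-0.64060049 -0.23446271  0.73120329] -159.89714272232018
top0 tag [ 0.43850895 -0.05670133  0.06243469] [-0.68331699  0.07095501  0.72666586]
scene0 sign [ 0.73880868 -0.0032562   0.16509075] [-0.63424075 -0.23617029  0.73618087] -159.57633219690518
scene0 tag [ 0.44545919 -0.0575755   0.06077486] [-0.81082386  0.11494911  0.57389142]
3.7833
```

View pics/w1.png

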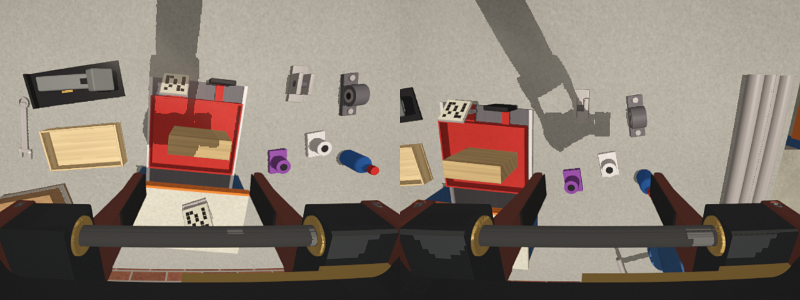

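```bash
cat >> h.py <<'E'
def rect(fn,x0,x1,y0,y1,z0,z1):
    """robust minAreaRect (mm, deg) of world points in a box; rare outliers dropped"""
    P=cloud(load(fn)).reshape(-1,3) if isinstance(fn,str) else cloud(fn).reshape(-1,3)
    q=P[(P[:,0]>x0)&(P[:,0]<x1)&(P[:,1]>y0)&(P[:,1]<y1)&(P[:,2]>z0)&(P[:,2]<z1)]
    if len(q)<10: return None
    g=np.floor(q[:,:2]/.004).astype(int); _,inv,c=np.unique(g,axis=0,return_inverse=True,return_counts=True)
    q=q[c[inv.ravel()]>=max(2,.25*np.median(c))]
    c,s,a=cv2.minAreaRect((q[:,:2]*1000).astype(np.float32))
    return len(q),np.round(c,1),np.round(s,1),round(a,1),'zmed',round(np.median(q[:,2])*1000,1)
E
python3 - <<'E'
from h import *
for f in('w_tray','w_parts','top0'):
    print(f)
    for n,b in dict(bearing=(.38,.53,.33,.46,.04,.09),bearing_base=(.38,.53,.33,.46,.009,.09),clevis=(.37,.5,.2,.31,.045,.07),clevis_base=(.37,.5,.2,.31,.009,.07),hub=(.54,.65,.27,.37,.04,.07),hub_base=(.54,.65,.27,.37,.009,.07),
      timber=(.52,.64,-.09,.09,.11,.14),box=(.52,.68,-.44,-.2,.034,.06),scan=(.38,.48,-.43,-.27,.032,.048),head=(.38,.48,-.29,-.19,.065,.1),handle=(.41,.46,.0,.1,.066,.09),dock=(.36,.5,-.48,-.17,.003,.1),shelf=(.6,.9,-.25,.2,.112,.128)).items():
        print(' ',n,rect(f,*b))
print(plane(cloud(load('w_tray')).reshape(-1,3)[(lambda P:(P[:,0]>.40)&(P[:,0]<.475)&(P[:,1]>-.09)&(P[:,1]<-.025)&(P[:,2]>.04)&(P[:,2]<.09))(cloud(load('w_tray')).reshape(-1,3))]))
E
```

```text
w_tray
  bearing (966, array([459.1, 398.2]), array([52.6, 39.4]), 7.8, 'zmed', np.float64(55.4))
  bearing_base (2248, array([459.4, 397.6]), array([110.1,  41.5]), 6.9, 'zmed', np.float64(30.4))
  clevis (664, array([434.4, 253.6]), array([41.1, 51. ]), 85.5, 'zmed', np.float64(53.6))
  clevis_base (1909, array([434.8, 253.5]), array([41.8, 91.2]), 86.2, 'zmed', np.float64(33.2))
  hub (524, array([594.8, 326.2]), array([38.4, 38.3]), 27.7, 'zmed', np.float64(54.1))
  hub_base (1300, array([594.7, 325.7]), array([70.3, 50.2]), 9.4, 'zmed', np.float64(24.2))
  timber (3309, array([572.5,   1.3]), array([140.3,  45.6]), 83.7, 'zmed', np.float64(123.5))
  box (1388, array([ 598.7, -314.1]), array([116.3, 212. ]), 4.9, 'zmed', np.float64(39.7))
  scan (1943, array([ 428.6, -337.4]), array([ 37.2, 133.5]), 1.9, 'zmed', np.float64(39.4))
  head (822, array([ 425. , -237.6]), array([49.8, 37.2]), 2.6, 'zmed', np.float64(73.9))
  handle (380, array([431.3,  56. ]), array([60.5, 12.2]), 84.5, 'zmed', np.float64(74.0))
  dock (8873, array([ 418.2, -343.3]), array([133.4, 288.5]), 6.3, 'zmed'
[... 1775 characters left out ...]
ay([139.8,  45.8]), 83.9, 'zmed', np.float64(123.3))
  box (241, array([ 599.8, -314.6]), array([115.7, 210. ]), 4.4, 'zmed', np.float64(40.5))
  scan (410, array([ 427.5, -336.1]), array([ 34.9, 132.7]), 1.4, 'zmed', np.float64(40.5))
  head (151, array([ 424.4, -238.2]), array([38. , 48.9]), 89.1, 'zmed', np.float64(74.7))
  handle (62, array([431.5,  53.8]), array([58.2, 11.6]), 84.1, 'zmed', np.float64(74.9))
  dock (1907, array([ 430.1, -326.9]), array([138.7, 306.3]), 0.1, 'zmed', np.float64(10.9))
  shelf (4262, array([761.3, -32.9]), array([290. , 188.5]), 84.4, 'zmed', np.float64(120.9))
(array([ 0.43845371, -0.05574084,  0.06221571]), array([-0.68500519,  0.06823979,  0.72533525]))
```

```bash
cat >> h.py <<'E'
def q_for(p,yaw):
    """of the two equal grasps, the one with the least joint motion"""
    j=state()['joint_pos']; c=[]
    for y in(yaw,yaw+np.pi):
        a=inverse_kinematics(p,down(y))
        if a is not None: c.append((abs(np.array(a)-j)[5],y,a))
    _,y,a=min(c,key=lambda t:t[0]); return down(y)
def pick(x,y,z,yaw,zup):
    q=q_for([x,y,zup],yaw); move_to([x,y,zup],q); gripper_open(); move_l([x,y,z],.12); close()
    g=state()['finger_gap']; move_l([x,y,zup],.12); s=state(); print('gap',g,s['finger_gap'],'F',s['finger_force'],'t',s['time'])
def place(x,y,z,yaw,zup):
    q=q_for([x,y,zup],yaw); move_to([x,y,zup],q); move_l([x,y,z],.08); f=state()['ft_force'][2]
    gripper_open(); move_l([x,y,zup],.15); s=state(); print('placed Fz',f,'t',s['time'])
E
python3 - <<'E'
from h import *
r=np.radians
pick(.572,.0013,.102,r(-6.2),.21)
place(.599,-.3145,.0955,r(4.6),.21)
move_to([.46,.20,.42],down(np.pi/2)); snap('wrist','w2'); snap('top','top2')
print(rect('top2',.52,.68,-.42,-.2,.09,.14))
for n,b in dict(bearing=(.38,.55,.33,.48,.009,.09),clevis=(.35,.52,.18,.32,.009,.07),hub=(.5,.68,.26,.39,.009,.07),handle=(.41,.46,.0,.1,.066,.09)).items(): print(n,rect('w2',*b))
E
```

```text
gap 0.044866413445510595 0.04471901931809041 F 29.965765178203583 t 8.2583
placed Fz -4.792828645714485 t 12.7833
(713, array([ 599.3, -315.6]), array([ 46.1, 141.3]), 5.0, 'zmed', np.float64(115.8))
bearing (1923, array([459.3, 398.6]), array([110.8,  40.6]), 7.2, 'zmed', np.float64(30.6))
clevis (1504, array([435.1, 254.6]), array([40.6, 90.7]), 87.2, 'zmed', np.float64(16.5))
hub (1110, array([560. , 343.3]), array([ 59.6, 150.2]), 49.0, 'zmed', np.float64(22.8))
handle (345, array([431.7,  56.3]), array([57.9, 12.4]), 84.2, 'zmed', np.float64(73.9))
```

```bash
cat >> h.py <<'E'
BY=np.radians(-5.6); BX=np.array([np.cos(BY),np.sin(BY)]); BYv=np.array([-BX[1],BX[0]])
F0=np.array([.5673,-.0129])  # tray floor centre before the slide
def tw(x,y): return F0+x*BX+y*BYv
E
python3 - <<'E'
from h import *
r=np.radians
print(rect('w2',.53,.68,.26,.37,.009,.07))
pick(.595,.3268,.041,r(10),.16)
x,y=tw(-.032,0); place(x,y,.0555,BY,.17)
move_to([.46,.25,.42],down(np.pi/2)); im=snap('wrist','w3')
b=rect('w3',.38,.55,.33,.48,.009,.09); c=rect('w3',.35,.52,.18,.32,.009,.07); print(b,c)
print('hub',rect('w3',.47,.65,-.08,.08,.05,.1))
E
```

```text
(1071, array([594.8, 327.9]), array([68.8, 50.5]), 10.7, 'zmed', np.float64(26.2))
gap 0.03928865435432352 0.039485243530397215 F 29.99961018562317 t 19.6
placed Fz -2.5993183448690695 t 24.275
(1816, array([459.2, 398.7]), array([110.9,  39.1]), 6.9, 'zmed', np.float64(31.2)) (1442, array([435. , 254.7]), array([40.1, 90.4]), 87.5, 'zmed', np.float64(15.7))
hub (569, array([534.5,  -8.9]), array([40.1, 37.1]), 89.3, 'zmed', np.float64(67.4))
```

```bash
python3 - <<'E'
from h import *
r=np.radians
pick(.4592,.3985,.042,r(97),.16)
x,y=tw(.018,-.080); place(x,y,.0565,BY+np.pi/2,.17)
move_to([.44,.2,.42],down(np.pi/2)); snap('wrist','w4')
c=rect('w4',.33,.54,.16,.34,.009,.07); print(c)
print('bearing',rect('w4',.5,.68,-.16,-.05,.055,.1))
cx,cy=c[1]/1000
if abs(min(c[2])-40)<3 and abs(max(c[2])-90)<4:
    yaw=c[3] if c[2][0]<c[2][1] else c[3]+90
    pick(cx,cy,.041,r(yaw),.16)
    x,y=tw(.018,.080); place(x,y,.0555,BY+np.pi/2,.17)
move_to([.44,.1,.45],down(np.pi/2)); snap('wrist','w5');snap('top','top5'); print(state()['time'])
cv2.imwrite('pics/v5.png',np.hstack([cv2.resize(load(f)['frame'],(400,300)) for f in('w5','top5')]))
E
```

```text
gap 0.03578935618044562 0.03589104064758375 F 29.962549209594727 t 30.1833
placed Fz -4.434219358013394 t 35.4333
(1464, array([435.2, 254.7]), array([40.7, 90.5]), 87.8, 'zmed', np.float64(16.8))
bearing (760, array([ 615.3, -111.6]), array([ 48.6, 140.3]), 66.3, 'zmed', np.float64(69.1))
gap 0.039744662555166725 0.03999070487195844 F 29.98313158750534 t 41.3333
placed Fz -5.1083054606951706 t 45.6917
47.0083
```

View pics/v5.png

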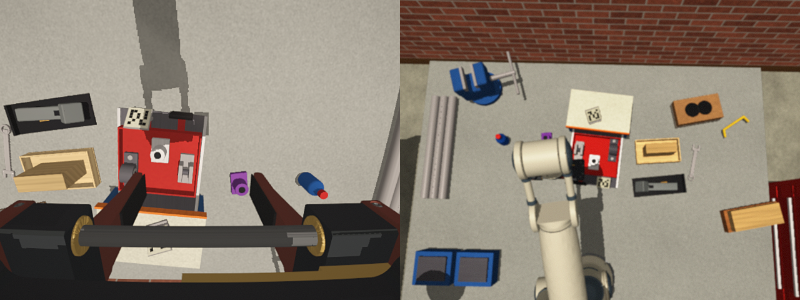

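The wrist half shows bearing (128,173), hub (160,150) and clevis (187,168) all standing in the tray, and the timber in the box. Now I check the placements and slide the tray.

```bash
python3 - <<'E'
from h import *
def trayframe(c): d=np.array(c)/1000-F0; return np.round([d@BX,d@BYv],4)
for n,b in dict(bearing=(.53,.63,-.13,-.06,.05,.1),hub=(.48,.58,-.05,.04,.05,.1),clevis=(.53,.64,.035,.12,.05,.1)).items():
    k=rect('w5',*b); print(n,k,trayframe(k[1]))
h=rect('w5',.40,.46,.0,.1,.066,.09); print('handle',h)
hx,hy=h[1]/1000
move_to([hx,hy,.16],q_for([hx,hy,.16],BY)); move_l([hx,hy,.064],.1); close(); print('gap',state()['finger_gap'])
t=np.array([hx,hy])+ .1535*BX
move_l([t[0],t[1],.064],.06); hold(.3); s=state(); print(s['ee_pos'],s['ft_force'],s['time'])
gripper_open(); hold(.2); print('after open',state()['ft_force']); move_l([t[0],t[1],.2],.12)
move_to([.44,.05,.45],down(BY+np.pi/2)); snap('wrist','w6')
print('handle',rect('w6',.5,.65,.0,.1,.066,.085))
print(state()['time'])
E
```

```text
bearing (560, array([595.4, -98.7]), array([37.4, 50.3]), 82.6, 'zmed', np.float64(69.1)) [ 0.0363 -0.0826]
hub (483, array([537.8,  -8.9]), array([38.4, 38.8]), 14.1, 'zmed', np.float64(67.4)) [-0.0297  0.0011]
clevis (476, array([593.1,  64.2]), array([40.3, 49.8]), 84.0, 'zmed', np.float64(66.9)) [0.0182 0.0792]
handle (304, array([435.2,  55.1]), array([58.5, 12. ]), 83.8, 'zmed', np.float64(74.1))
gap 0.011862116787974527
[0.58300338 0.04062997 0.06392204] [-25.30638843   1.01636559  13.74066583] 53.675
after open [-0.03067146  0.62084732 -0.02189788]
handle (265, array([581.9,  40.6]), array([57.5, 10.9]), 84.1, 'zmed', np.float64(74.0))
57.825
```

```bash
python3 - <<'E'
from h import *
move_to([.40,-.30,.40],down(np.pi)) if inverse_kinematics([.40,-.30,.40],down(np.pi)) is not None else print('noik')
snap('wrist','w7'); snap('scene','s7')
print('scan',rect('w7',.38,.48,-.45,-.28,.032,.048)); print('handle long',rect('w7',.38,.48,-.45,-.18,.028,.1))
print('dock',rect('w7',.3,.55,-.5,-.1,.003,.1)); print('dockpad',rect('w7',.3,.55,-.5,-.1,.003,.009))
P=cloud(load('w6')).reshape(-1,3); q=P[(P[:,0]>.68)&(P[:,0]<.79)&(P[:,1]>-.06)&(P[:,1]<.05)&(P[:,2]>.133)&(P[:,2]<.19)]; print(plane(q),len(q))
cv2.imwrite('pics/v7.png',np.hstack([cv2.resize(load('w7')['frame'],(400,300)),cv2.resize(load('s7')['frame'][170:395,250:550],(400,300))]))
E
```

```text
scan (2054, array([ 429. , -342.1]), array([ 36.3, 125.5]), 2.2, 'zmed', np.float64(39.3))
handle long (3540, array([ 427.7, -304.4]), array([ 49. , 200.8]), 2.7, 'zmed', np.float64(40.1))
dock (12240, array([ 429.8, -299.5]), array([240.3, 398.9]), 0.0, 'zmed', np.float64(8.1))
dockpad (6485, array([ 429.7, -300. ]), array([238.8, 399.5]), 0.4, 'zmed', np.float64(5.8))
(array([ 0.74909362, -0.00372529,  0.17561301]), array([-0.66787403, -0.21025838,  0.71395777])) 416
```

View pics/v7.png

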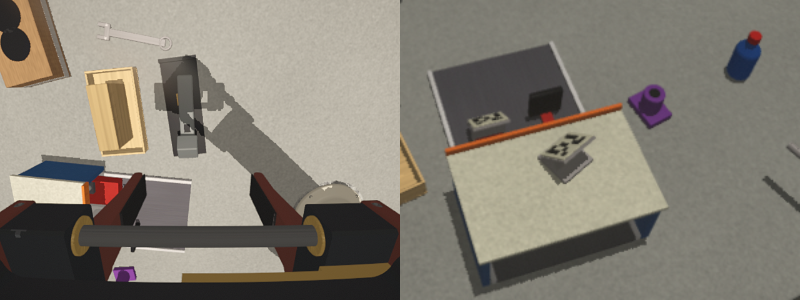

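```bash
cat > scan.py <<'E'
from h import *
SY=np.radians(92.2); SO=np.array([.4279,-.3102]); GX,GZ=.015,.012
def tool(ox,oy,oz,yaw,flip):
    """TCP pose for a level scanner with this origin and yaw"""
    return [ox+GX*np.cos(yaw),oy+GX*np.sin(yaw),oz+GZ],down(yaw+np.pi/2+flip)
def aim(tag,yaw,flip,back=0,up=0):
    d=np.array([np.cos(yaw),np.sin(yaw)]); o=np.array(tag[:2])-(.1641+back)*d
    return tool(o[0],o[1],tag[2]+.0441+up,yaw,flip)
TT=(.5861,-.0700,.057); BT=(.7335,-.0050,.159); BTY=np.radians(19.5)
E
python3 - <<'E'
from scan import *
for flip in(0,np.pi):
    for n,p in(('pick',tool(*SO,.005,SY,flip)),('tray',aim(TT,BY,flip)),('sign',aim(BT,BTY,flip))):
        print(flip,n,np.round(p[0],4),inverse_kinematics(*p))
E
```

```text
0 pick [ 0.4273 -0.2952  0.017 ] [-6.70058835e-01 -5.97126557e-02  1.76477791e+00 -4.44089210e-16
  1.43652740e+00  2.43313657e+00]
0 tray [ 0.4377 -0.0555  0.1131] [-2.03148544e-01 -3.40318335e-01  1.83471002e+00 -4.44089210e-16
  1.64720097e+00 -1.67620643e+00]
0 sign [ 0.593  -0.0548  0.2151] [-1.49236197e-01  7.61322543e-02  1.27394607e+00 -4.44089210e-16
  1.79151433e+00 -2.06037173e+00]
3.141592653589793 pick [ 0.4273 -0.2952  0.017 ] [-6.70058835e-01 -5.97126557e-02  1.76477791e+00 -4.44089210e-16
  1.43652740e+00 -7.08456079e-01]
3.141592653589793 tray [ 0.4377 -0.0555  0.1131] [-2.03148544e-01 -3.40318335e-01  1.83471002e+00 -4.44089210e-16
  1.64720097e+00  1.46538622e+00]
3.141592653589793 sign [ 0.593  -0.0548  0.2151] [-1.49236197e-01  7.61322543e-02  1.27394607e+00 -4.44089210e-16
  1.79151433e+00  1.08122093e+00]
```

```bash
python3 - <<'E'
from scan import *
fl=np.pi
p,q=tool(*SO,.005,SY,fl); u=[p[0],p[1],.20]
move_to(u,q); gripper_open(); move_l(p,.1); close(); print('gap',state()['finger_gap']); move_l(u,.1)
p,q=aim(TT,BY,fl,up=.08); move_to(p,q); p,q=aim(TT,BY,fl); move_l(p,.1)
hold(1.2); s=state(); print(s['ee_pos'],s['finger_force'],s['finger_gap'],s['time']); snap('scene','s8'); snap('top','top8')
cv2.imwrite('pics/v8.png',cv2.resize(load('s8')['frame'][120:360,180:500],(640,480)))
E
```

```text
gap 0.03549885689499543
[ 0.43768786 -0.05545412  0.11306643] 29.999521672725677 0.035774211355087154 72.8667
```

View pics/v8.png

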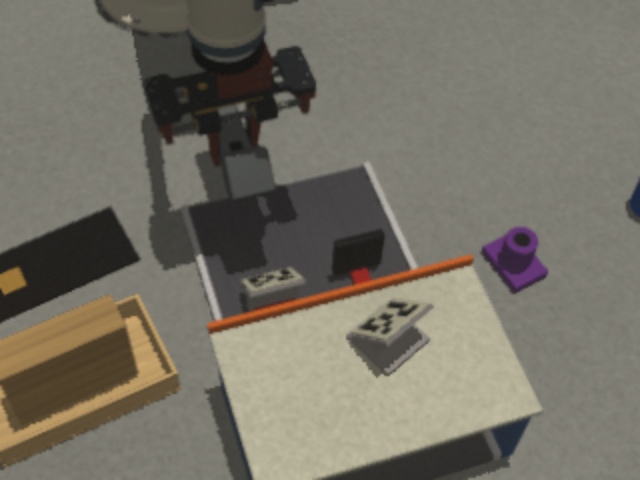

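The held scanner's head at (248,170) points at the tray card (272,280). I check the geometry numerically, and the bare dock too.

```bash
python3 - <<'E'
from scan import *
P=cloud(load('s8')).reshape(-1,3)
def sel(x0,x1,y0,y1,z0,z1): return P[(P[:,0]>x0)&(P[:,0]<x1)&(P[:,1]>y0)&(P[:,1]<y1)&(P[:,2]>z0)&(P[:,2]<z1)]
print('tag',plane(sel(.54,.63,-.105,-.035,.035,.085)))
h=sel(.46,.56,-.1,-.02,.1,.19); print('head xyz min/max',np.percentile(h,[1,50,99],axis=0))
d=sel(.34,.5,-.46,-.18,.003,.0095); print('dock',rect('s8',.37,.5,-.46,-.18,.003,.0095),len(d))
print('dock top',rect('top8',.35,.5,-.47,-.17,.0035,.03)); print('lip',rect('top8',.35,.5,-.47,-.17,.016,.03),rect('s8',.35,.5,-.47,-.17,.016,.03))
E
```

```text
tag (array([ 0.59389446, -0.07195584,  0.06524549]), array([-0.66008318,  0.04763067,  0.74968094]))
head xyz min/max [[ 0.47261573 -0.08835014  0.13595438]
 [ 0.50995237 -0.06575587  0.15974458]
 [ 0.52937055 -0.03896085  0.17761573]]
dock (1984, array([ 446.3, -316. ]), array([111.4, 256.3]), 6.6, 'zmed', np.float64(5.1)) 2645
dock top (1598, array([ 424.4, -320.9]), array([294.3, 148.1]), 89.7, 'zmed', np.float64(7.1))
lip (72, array([ 447.2, -441.5]), array([85.8,  9.2]), 6.2, 'zmed', np.float64(22.1)) (89, array([ 450.4, -439.9]), array([88.8,  8.1]), 6.1, 'zmed', np.float64(20.8))
```

```bash
python3 - <<'E'
from scan import *
fl=np.pi
p,q=aim(TT,BY,fl,up=.16); move_l(p,.12)
p,q=aim(BT,BTY,fl,back=.03,up=.06); move_to(p,q); p,q=aim(BT,BTY,fl); move_l(p,.08)
hold(1.2); s=state(); print(np.round(p,4),s['ee_pos'],s['finger_force'],s['time']); snap('scene','s9')
P=cloud(load('s9')).reshape(-1,3)
q_=P[(P[:,0]>.69)&(P[:,0]<.78)&(P[:,1]>-.05)&(P[:,1]<.04)&(P[:,2]>.140)&(P[:,2]<.18)]; print(plane(q_))
cv2.imwrite('pics/v9.png',cv2.resize(load('s9')['frame'][120:360,180:500],(640,480)))
E
```

```text
[ 0.593  -0.0548  0.2151] [ 0.59295105 -0.05479014  0.21511595] 29.999515414237976 77.2167
(array([ 0.73656126, -0.00435277,  0.16268578]), array([-0.6397101 , -0.23941814,  0.73037657]))
```

View pics/v9.png

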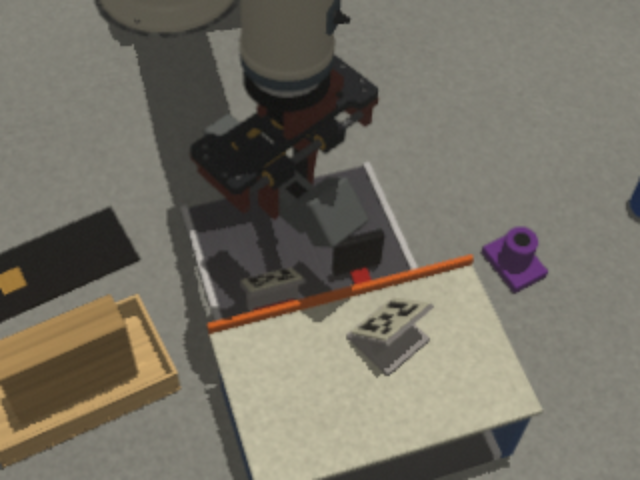

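The scanner head (335,210) looks along the card's normal at the shelf card (392,320), and the aim is within a few mm. Returning it to the dock.

```bash
python3 - <<'E'
from scan import *
fl=np.pi
p,q=aim(BT,BTY,fl,back=.05,up=.06); move_l(p,.1)
p,q=tool(.4355,-.315,.006,np.radians(95),fl); u=[p[0],p[1],.2]
move_to(u,q); move_l([p[0],p[1],.05],.12); move_l(p,.04); print(state()['ft_force'])
gripper_open(); hold(.2); move_l(u,.12); move_to([.40,-.10,.40],down(np.pi)); hold(.3)
for c in('scene','top','wrist'): snap(c,c+'10')
print(rect('top10',.38,.5,-.45,-.18,.028,.1),state()['time'])
print('handle',[rect(c+'10',.5,.65,-.02,.1,.066,.085) for c in('top','scene')])
a=load('scene10')['frame'][150:390,120:440]; b=load('wrist10')['frame']
cv2.imwrite('pics/v10.png',np.hstack([cv2.resize(a,(400,300)),cv2.resize(b,(400,300))]))
E
```

```text
[-0.14155003  0.40632258 -2.91839385]Traceback (most recent call last):
  File "<stdin>", line 6, in <module>
bench.IKError: the arm cannot take that pose within its joint ranges
```

```bash
python3 - <<'E'
from scan import *
move_to([.42,-.02,.35],down(np.pi/2)); hold(.3)
for c in('scene','top'): snap(c,c+'10')
print(rect('scene10',.38,.5,-.45,-.18,.028,.1),state()['time'])
print('handle',[rect(c+'10',.5,.65,-.02,.1,.066,.085) for c in('top','scene')])
# tilted view under the shelf: tool z forward and down
for t in(60,50,40):
    z=np.array([np.sin(np.radians(t)),0,-np.cos(np.radians(t))]); y=np.array([0,1,0.]); M=np.stack([np.cross(y,z),y,z],1)
    p=[.36,-.02,.26]; ok=inverse_kinematics(p,quat(M))
    print(t,ok is not None)
    if ok is not None: move_to(p,quat(M)); break
snap('wrist','wrist10')
a=load('scene10')['frame'][150:390,120:440]; b=load('wrist10')['frame']
cv2.imwrite('pics/v10.png',np.hstack([cv2.resize(a,(400,300)),cv2.resize(b,(400,300))]))
E
```

```text
(1373, array([ 434. , -308.1]), array([ 52.2, 199.3]), 3.3, 'zmed', np.float64(39.8)) 86.5333
handle [(69, array([582. ,  39.8]), array([56.3, 12.3]), 83.2, 'zmed', np.float64(73.9)), (135, array([583.4,  41.2]), array([60.8, 12.4]), 83.2, 'zmed', np.float64(73.4))]
60 False
50 False
40 False
```

View pics/v10.png

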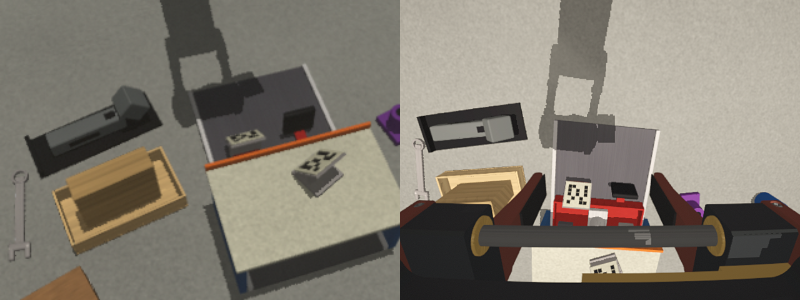

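The scanner lies on its dock (100,125 left) and the tray is home. One flipped look under the shelf to check the parts before handing in.

```bash
python3 - <<'E'
from scan import *
for y in(-np.pi/2,-np.pi/2+.4,-np.pi/2-.4):
  for p in([.40,-.02,.2],[.42,.02,.22],[.36,-.02,.2]):
    ok=inverse_kinematics(p,down(y))
    if ok is not None: break
  if ok is not None: break
print(y,p,ok); move_to(p,down(y)); hold(.3); snap('wrist','w11'); cv2.imwrite('pics/w11.png',load('w11')['frame']); print(state()['time'])
E
```

```text
-1.5707963267948966 [0.4, -0.02, 0.2] [-1.34954648e-01 -4.60404268e-01  1.77048252e+00 -4.44089210e-16
  1.83151440e+00  1.43584168e+00]
89.575
```

View pics/w11.png

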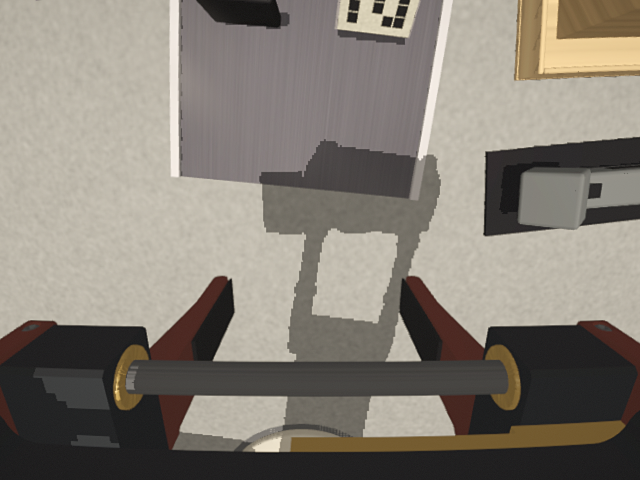

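The view shows the handle (235,5), card (380,15) and scanner on its dock (555,195). The tool needs a forward tilt to see under the shelf.

```bash
python3 - <<'E'
from scan import *
best=None
for t in(45,40,35,30,25):
  z=np.array([np.sin(np.radians(t)),0,-np.cos(np.radians(t))]); y=np.array([0,-1.,0]); q=quat(np.stack([np.cross(y,z),y,z],1))
  for x in(.4,.45,.5):
    for h in(.2,.24,.3):
      if best is None and inverse_kinematics([x,-.02,h],q) is not None: best=(t,[x,-.02,h],q)
print(best)
if best:
    move_to(best[1],best[2]); snap('wrist','w12'); cv2.imwrite('pics/w12.png',load('w12')['frame']); print(state()['time'],state()['ft_force'])
E
```

```text
(40, [0.5, -0.02, 0.24], [0.0, 0.9396926207859084, 0.0, 0.3420201433256687])
90.2583 [0.10947189 1.09232521 0.89932737]
```

View pics/w12.png

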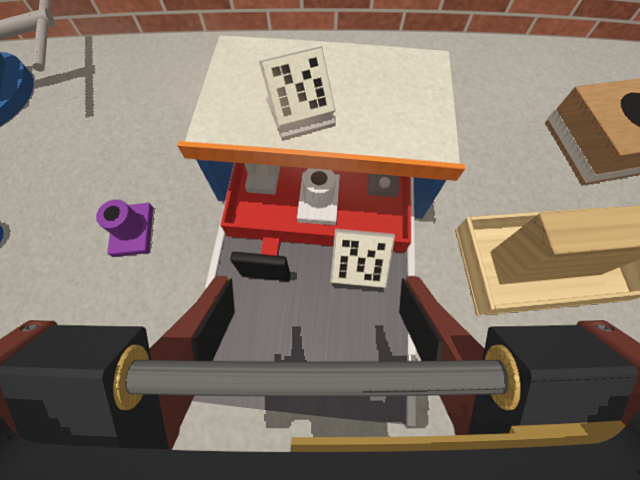

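The hub (318,190), clevis (263,178) and bearing base (384,182) all stand in the tray under the shelf. The robot is clear of everything, so I hand in.

```bash
python3 -c "
from h import *
move_l([.44,-.02,.32],.15) if inverse_kinematics([.44,-.02,.32],list(state()['ee_rot'])) is not None else None
hold(.5); print(job_done())"
```

```text
the job is handed in; nothing more can be done
None
```

The job is handed in at about 91 s and no verdict came back: by my checks the timber is in the box, all three parts stand in the tray, which is fully home, both cards were scanned, the scanner is back on its dock, and the wrench and bottle were not touched.

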